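# Date-stamp a tub lid in the cold store

### The arm

A 6-joint arm with a two-finger parallel gripper is mounted at the origin on the work surface. World frame = base frame: x ahead of the robot, y to its left, z up, the work surface at z = 0. Lengths are in m, angles in rad, forces in N, time in s.
With the tool pointing down it reaches from about 0.425 to 0.95 m from the base axis. Payload 3.5 kg.
Tool frame: the origin (TCP) lies at the very end of the fingers, on their centre line; the grasp point (between the pads) lies 19 mm behind it (ctrl.grip_point_offset is the distance from the TCP to the grasp point, in m); z points along the fingers, y is the line along which they close (so a half turn about z gives the same grasp; the last joint's range is limited). The gripper opens to 85 mm and grips with 20 to 120 N. Pads are 22 mm wide; open, the fingers measure 114 mm over their backs; the gripper's body (76 mm by 85 mm) begins 54 mm behind the grasp point. The pads swing forward as they close: fully open they stand 13 mm farther back than shut.
Start: joints at [1.116, 0.286, 1.577, -0, 1.279, -0.15], TCP at [0.203, 0.644, 0.231] pointing down, gripper open.
Joint ranges: [-2.77, 2.77], [-0.9, 2.22], [0.21, 2.48], [-1.53, 4.67], [0.24, 2.81], [-2.84, 2.84]. Speed limits (rad/s): [2.79, 2.79, 3.14, 3.14, 3.14, 3.14].

### API

Orientations are given as a unit quaternion [x, y, z, w].
In Python, from plant import telemetry, vision, ctrl gives the robot as it stands.
- The arm moves only by the tool arm_command, never from a script. Its argument "series" is one flat list of numbers, 7 for each row, row after row: the shift along the tool's x, y, z in cm, then the turn, a rotation vector about the tool's x, y, z in degrees, then the closure, from 0 (fully open) to 1 (shut). A call has 1 to 10 rows; each row is the pose to reach, as a shift and turn from the pose commanded when the call began, along the tool's axes at that moment; what a row does not reach only later rows make up. A row lasts 1/12 s, in which the tool goes at most 41.7 mm and 7.16 degrees, less where a joint would pass 70% of its speed; a pose out of reach is approached as far as the arm can. A call with a gripper value outside its range is refused whole. The fingers move at their own pace and stop on an object; "force" is the grip in N (left out, the last holds). Time passes only in rows, so rows that repeat a pose let the fingers close. It gives the time, the measured TCP pose, the force, the opening and the grip force at its end, in the units of the state.
- telemetry.get_state(): the state, without advancing time (a new reading comes with each control period).
- vision.read_camera(name): name is "side" or "top" or "wrist"; returns a dict with "color" (480x640x3 uint8, blue, green, red), "K" (3x3 intrinsics, pixels), "D" ([k1, k2, p1, p2, k3] as OpenCV has them; the pictures are not rectified), "rvec" (rotation vector, rad) and "tvec" (3), from world to camera coordinates, as OpenCV has them; the wrist camera has in their place "T_tool_cam" (4x4, takes a point from camera to tool coordinates, whose origin is the TCP and whose axes are the flange's). Camera axes: x right, y down, z forward; pixel columns grow to the right and rows downward; lengths in m; the calibration is good to about 2 mm. A picture is of the moment at which its call begins: read the wrist's pose just before it. There is no depth.
- ctrl.sign_off(): hands the job in; it is judged then, once.
The state is a dict: "time": time; "qpos": joint angles; "dq": joint speeds; "joint_efforts": joint torques, N m; "eef_pos": TCP position; "tcp_rot": TCP orientation; "contact_force": force on the tool from outside, world axes, zero at the start; "wrist_torque": the same for the moment, N m; "opening": opening from 0.0 (shut) to 1.0 (fully open); "finger_force": force on a finger pad.
Only numpy, scipy, OpenCV 4.12 (cv2) and the standard library are available. Lean on these libraries where they do the work, as an engineer would, in place of code of your own. Each camera call takes 0.05 s, during which the arm holds its last target. There are 200 camera calls.

### The job

Take the tall amber jar off the white stamping board and stand it in the empty half of the green crate. Then slide the blue lid along the board until its notch takes the steel pivot pin, and only then swing it round the pin until its long edge lies flush against the orange fence, with the notch still on the pin. Press the red stamp arm down firmly onto the lid's label for a moment, let it rise slowly under control instead of letting it snap up, and leave everything in place; do not lift the lid, do not press the stamp earlier, and leave the other things alone.

Things in the scene. Friction and masses are not known exactly. Their poses are not given: they have to be found in the camera images.
- station: White stamping board, 360 x 320 x 8 mm, fixed. Origin on the work surface directly below the axis of the pivot pin; z up. In its frame (mm) it spans x -225..135, y -95..225, top at z 8. The lid ends up lying along the board's y, label end at +y.
- fence (a point): Middle of the top edge of the fence's face (board x 54, y 86, z 30 mm). The fence is an orange bar, 8 mm thick, 60 mm long along the board's y, fixed; its face looks to the board's -x, and the lid's long edge ends flush on it.
- stamp_hinge (a point): Hinge of the stamp arm (board x 112, y 133, z 42 mm), between two grey cheeks (x 92..132, y 109..157, top z 52). The arm, 30 mm wide, reaches from here to the board's -x over the board; when up, the red stamp under it is about 20 mm clear of the lid's top, so the lid passes beneath.
- pin (a point): Centre of the top of the steel pivot pin, fixed on the board: 14 mm diameter, top 42 mm above the work surface (34 above the board).
- lid: Blue tub lid, loose, flat on the board, 176 x 108 x 12 mm, about 0.3 kg, too wide to grip. Origin at the centre of its underside; x runs from the notched short end (-88 mm) to the label end (+88), y across (edges +-54). At the start its notch faces the pin, some 25 to 55 mm short, about 60 degrees anticlockwise from above of its final heading: pushed on its +y edge it turns clockwise to the fence.
- notch (a point): Point of the lid that lies on the pin's axis when the notch is home on the pin (lid x -68 mm, y 0, on its top). The notch is 17 mm wide and 27 mm deep from the short end, its mouth flaring to 44 mm over the outer 14 mm.
- label (a point): Centre of the white paper label, 42 x 36 mm, on the lid's top at lid x +65, y -32 mm; it comes under the stamp when the lid is flush on the fence.
- stamp (a joint): Hinge angle of the spring-loaded stamp arm, rad: 0 fully up (where its spring holds it), about 0.30 when the stamp's face meets the lid. Pressing takes about 2 N at the pad at first and 5 N at the bottom, and the spring throws the arm up at once if it is let go.
- stamp_pad (a point): Centre of the top of the round red press pad (30 mm diameter) on the free end of the stamp arm, about 85 mm above the work surface when up; it is pushed straight down about 27 mm until the stamp meets the lid. The pad sits 92 mm from the hinge.
- jar: Tall amber glass jar with black cap, 44 mm diameter, 95 mm tall, about 0.22 kg, standing on the board in the lid's way. Origin at the centre of its underside.
- caddy: Green open crate, 190 (x) x 110 (y) x 42 mm high, walls and floor 5 mm, fixed on the work surface; a cross wall at its middle (x 0) divides it into two halves, each 87 x 100 mm inside. Origin at the centre of its underside.
- cell (a point): Centre of the floor (5 mm above the work surface) of the crate's empty half, the one at the crate's -x end (nearer the robot).
- jar_b: Squat amber jar with white cap, 48 mm diameter, 52 mm tall, standing in the other half of the crate. Bystander. Origin at the centre of its underside.
- jug: Yellow plastic jug with red cap, 100 mm diameter, 185 mm tall. Bystander. Origin at the centre of its underside.
- tub: White round tub, 110 mm diameter, 120 mm tall. Bystander. Origin at the centre of its underside.
- pan: Round steel bowl, 140 mm diameter, 60 mm tall. Bystander. Origin at the centre of its underside.
- scraper: Spatula, 240 mm long, lying on the work surface. Bystander.
- lemon: Lemon, about 56 mm diameter and 58 mm tall, standing on the work surface. Bystander. Origin at its underside.

How it is judged:
On the way, in this order (a step that is already met when the one before it is completed fails the run):
1. the tall jar stands in the crate's empty half, released (horizontal distance between jar and cell below 0.033 m and z of jar in the frame of cell below 0.006 m and angle between jar's own z axis and vertical below 0.12 rad and contact force between the fingers and jar below 0.1 N), for 0.2 s.
2. the lid's notch is home on the pin (within 8 mm) while the lid is still askew (more than 0.3 rad) (horizontal distance between notch and pin below 0.008 m and angle between the x axis of lid and the y axis of station, either way round above 0.3 rad), for 0.1 s.
3. the lid is swung flush to the fence (within 0.06 rad), notch still on the pin (horizontal distance between notch and pin below 0.008 m and angle between the x axis of lid and the y axis of station, either way round below 0.06 rad), for 0.2 s.
4. the stamp is pressed onto the lid with more than 2 N (all of step 3 and contact force between stamp and lid above 2 N), for 0.1 s.
5. the stamp arm is back up (value of joint stamp below 0.03 rad), for 0.2 s.
At the end, for the whole second after the job is handed in: The tall jar stands upright (0.12 rad) and still in the crate's empty half (within 33 mm of its centre); the lid lies flat and still, notch on the pin (within 8 mm), length along the fence (within 0.06 rad); the stamp arm is fully up (below 0.03 rad) (all of step 3 and horizontal distance between jar and cell below 0.033 m and z of jar in the frame of cell below 0.006 m and angle between jar's own z axis and vertical below 0.12 rad and linear speed of each of jar, lid below 0.02 m/s and height (world z) of lid below 0.012 m and value of joint stamp below 0.03 rad); the robot touches nothing.
It fails at once if the stamp arm rises faster than 1 rad/s (90 mm/s at its pad) (velocity of joint stamp below -1 rad/s).
It fails at once if the stamp is pressed (past 0.12 rad) while the lid is not flush on the fence with its notch on the pin (value of joint stamp above 0.12 rad and (horizontal distance between notch and pin above 0.01 m or angle between the x axis of lid and the y axis of station, either way round above 0.08 rad)).
It fails at once if the lid is lifted (its underside's centre more than 14 mm above the board) or tipped (more than 0.2 rad) (height (world z) of lid above 0.022 m or angle between lid's own z axis and vertical above 0.2 rad).
It fails at once if the tall jar is tipped by more than 0.6 rad (angle between jar's own z axis and vertical above 0.6 rad).
It fails at once if a bystander is moved by more than 25 mm (distance of any of jar_b, jug, tub, pan, scraper, lemon from where it was at the start of the episode above 0.025 m).
It also fails if it takes over 72 s, if anything falls off the work surface, if the arm or the gripper's body presses on something with over 40 N, if the wrist force passes 120 N, or if a joint passes its speed limit or range.

## Working session

There is one attempt and no reset: what is moved stays moved. The work goes in short steps, Python scripts to look and compute and a tool call to move; the robot and the scene stay as the last step left them, time stands still between calls to the robot, and variables do not carry over. Pictures are saved under pics/ and viewed, at most 10 in all, crops included, and the job is handed in when it is done.

Besides the shell and the picture viewer there is one more tool, called after "Request:" in YAML: its name, and indented under it one key for each argument. arm_command: Moves the arm, as the interface text tells. Its arguments: {"type":"object","properties":{"series":{"type":"array","items":{"type":"number"}},"force":{"type":"number"}},"required":["series"]}

```bash
mkdir -p pics
cat > h.py <<'E'
import numpy as np, cv2
from scipy.spatial.transform import Rotation as R
from plant import telemetry, vision, ctrl
def cam(n):
    s=telemetry.get_state(); c=vision.read_camera(n)
    if n=='wrist':
        T=np.eye(4);T[:3,:3]=R.from_quat(s['tcp_rot']).as_matrix();T[:3,3]=s['eef_pos']
        M=T@np.array(c['T_tool_cam']); c['Rc']=M[:3,:3]; c['o']=M[:3,3]
    else:
        A=cv2.Rodrigues(np.array(c['rvec'],float))[0]; c['Rc']=A.T; c['o']=-A.T@np.array(c['tvec'],float).ravel()
    return c
def ray(c,uv):
    p=cv2.undistortPoints(np.array(uv,float).reshape(-1,1,2),np.array(c['K']),np.array(c['D'])).reshape(-1,2)
    return np.c_[p,np.ones(len(p))]@c['Rc'].T
def onz(c,uv,z):
    d=ray(c,uv); return c['o']+d*((z-c['o'][2])/d[:,2:])
def proj(c,P):
    r=cv2.Rodrigues(c['Rc'].T)[0]; return cv2.projectPoints(np.array(P,float).reshape(-1,1,3),r,-c['Rc'].T@c['o'],np.array(c['K']),np.array(c['D']))[0].reshape(-1,2)
E
python3 - <<'E'
from h import *
s=telemetry.get_state();print(s)
for n in('top','side'):
    c=cam(n);cv2.imwrite(f'pics/{n}0.png',c['color']);print(n,c['o'],c['Rc'].round(2).tolist())
c=cam('wrist');print(np.array(c['T_tool_cam']).round(3).tolist())
E
```

```text
{'time': 0.0, 'qpos': array([ 1.11601404e+00,  2.87234660e-01,  1.57817329e+00, -2.78600347e-06,
        1.27859079e+00, -1.50000025e-01]), 'dq': array([ 0.00156461, -0.00128952, -0.00066801,  0.0001073 , -0.00164543,
        0.00040023]), 'joint_efforts': array([-1.72023840e-03, -4.05992210e+01, -2.92616701e+01, -1.97307586e-04,
        5.87362825e-03,  1.48912153e-05]), 'eef_pos': array([0.20223964, 0.64330542, 0.22990318]), 'tcp_rot': array([ 1.51801475e-01,  9.88410272e-01, -1.14885313e-03, -3.56997256e-04]), 'contact_force': array([ 0.0031472 , -0.46125283,  0.88679924]), 'wrist_torque': array([-0.02111088,  0.05061312,  0.00184096]), 'finger_force': 0.0, 'opening': 1.0037875654337682}
top [ 0.43392024 -0.05510367  1.18985999] [[-0.01, -1.0, 0.07], [-1.0, 0.01, -0.02], [0.02, -0.07, -1.0]]
side [ 0.28206232 -1.05362935  0.9936799 ] [[0.97, -0.19, 0.18], [-0.26, -0.63, 0.73], [-0.02, -0.75, -0.66]]
[[0.0, -0.957, -0.29, 0.073], [1.0, 0.0, 0.001, -0.001], [-0.001, -0.29, 0.957, -0.143], [0.0, 0.0, 0.0, 1.0]]
```

View pics/top0.png

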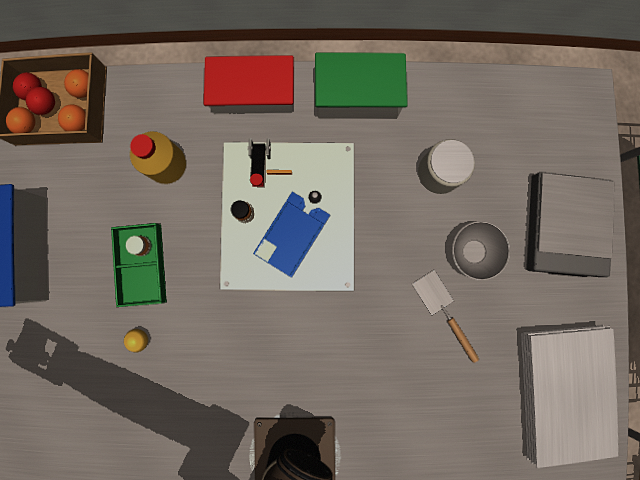

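View pics/side0.png

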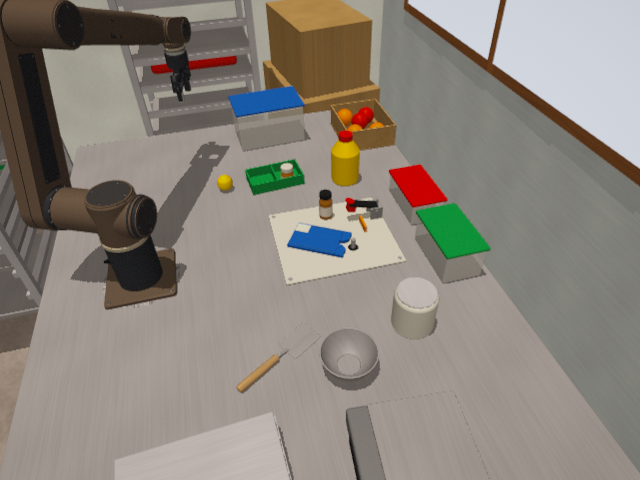

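The top view shows the board (220–354, 142–291), lid (centre ~292,235, notch up-right toward the pin at 314,197), jar cap (240,211), stamp pad (257,180) and crate (112–165, 224–306) with its lower half empty. The side view agrees.

```bash
cat > m.py <<'E'
from h import *
def big(m,box=None):
    m=m.astype(np.uint8)
    if box: k=np.zeros_like(m);k[box[1]:box[3],box[0]:box[2]]=1;m=m*k
    cs=cv2.findContours(m,cv2.RETR_EXTERNAL,cv2.CHAIN_APPROX_NONE)[0]
    return max(cs,key=cv2.contourArea).reshape(-1,2)
def mrect(P):
    c,s,a=cv2.minAreaRect((P[:,:2]*1000).astype(np.float32)); return np.round(c,1),np.round(s,1),round(a,2)
E
python3 - <<'E'
from m import *
c=cam('top');im=c['color'].astype(int);b,g,r=im[...,0],im[...,1],im[...,2]
box=(200,120,380,310)
P=onz(c,big((b>170)&(g>170)&(r>170),box),.008);print('board',mrect(P))
L=onz(c,big((b>g+50)&(b>r+60),box),.020);print('lid',mrect(L))
G=big((g>r+40)&(g>b+30),(90,200,190,330));print('crate',mrect(onz(c,G,.042)))
D=big((b<60)&(g<60)&(r<60),(225,195,258,226));(x,y),rad=cv2.minEnclosingCircle(D);print('cap',x,y,rad,onz(c,[[x,y]],.103),onz(c,[[x+rad,y]],.103))
D=big((b<70)&(g<70)&(r<70),(303,186,328,208));(x,y),rad=cv2.minEnclosingCircle(D);print('pin',x,y,rad,onz(c,[[x,y]],.042))
D=big((r>150)&(b<70)&(g<70),(245,170,270,195));(x,y),rad=cv2.minEnclosingCircle(D);print('pad',x,y,rad,onz(c,[[x,y]],.085))
z=im[130:300,210:365].astype(np.uint8);cv2.imwrite('pics/top1.png',cv2.resize(z,None,fx=3.4,fy=3.4,interpolation=cv2.INTER_CUBIC))
s=cam('side');im=s['color'].astype(int)
D=big((im.max(2)<70),(312,180,340,205));print('side cap',D.mean(0),proj(s,[onz(c,[[240.5,211]],.103)[0]]))
E
```

```text
board (array([579.3,  12. ]), array([316.2, 356.3]), 89.29)
lid (array([532.5,   2.2]), array([106.3, 173.4]), 57.89)
crate (array([460.4, 368.8]), array([188.9, 109.4]), 4.87)
cap 240.32432556152344 208.91891479492188 9.519827842712402 [[0.58155983 0.11121873 0.103     ]] [[0.58138418 0.09001761 0.103     ]]
pin 314.5 196.5 6.36406135559082 [[ 0.61795788 -0.05350789  0.042     ]]
pad 255.7105255126953 178.57894897460938 5.884785175323486 [[0.65311004 0.07950862 0.085     ]]
side cap [325.   194.75] [[323.30403687 192.90558768]]
```

View pics/top1.png

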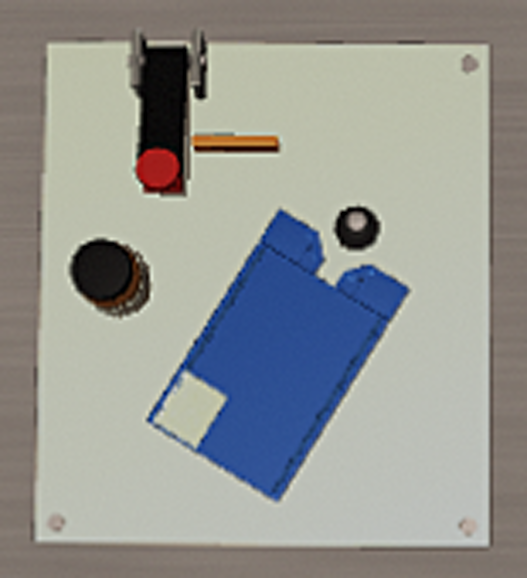

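Estimates: pin (0.623,-0.054), lid centre (0.5325,0.002) at heading 148° and already nearly aligned with the pin, 38 mm short; jar (0.582,0.111); cell (0.415,0.365). Now moving above the jar.

```bash
cat > to.py <<'E'
from h import *
import sys
# usage: to.py x y z [heading of tool y, deg]
s=telemetry.get_state();Rt=R.from_quat(s['tcp_rot']);x=np.array(list(map(float,sys.argv[1:4])))
print('t',round(s['time'],2),'pos',s['eef_pos'].round(4),'open',round(s['opening'],2),'F',s['contact_force'].round(1))
print('shift cm',(Rt.inv().apply(x-s['eef_pos'])*100).round(2))
if len(sys.argv)>4:
    h=np.radians(float(sys.argv[4]));y=np.array([np.cos(h),np.sin(h),0]);z=np.array([0,0,-1.]);M=np.c_[np.cross(y,z),y,z]
    print('turn',np.degrees((Rt.inv()*R.from_matrix(M)).as_rotvec()).round(2))
E
python3 to.py 0.5816 0.1112 0.2
```

```text
t 0.25 pos [0.2024 0.6436 0.2306] open 1.0 F [ 0.3  0.4 -0.3]
shift cm [-52.15 -39.4    3.1 ]
```

Request:
arm_command:
  series: [-26,-19.7,1.5,0,0,0,0,-26,-19.7,1.5,0,0,0,0,-26,-19.7,1.5,0,0,0,0,-26,-19.7,1.5,0,0,0,0,-26,-19.7,1.5,0,0,0,0,-26,-19.7,1.5,0,0,0,0,-26,-19.7,1.5,0,0,0,0,-26,-19.7,1.5,0,0,0,0,-26,-19.7,1.5,0,0,0,0,-26,-19.7,1.5,0,0,0,0]

```text
time: 1.08
eef_pos: [0.3924, 0.3765, 0.2163]
tcp_rot: [0.154, 0.988, 0.0, -0.0]
contact_force: [-0.2, 0.5, -0.5]
opening: 0.999
finger_force: 0.0
```

Request:
arm_command:
  series: [-26,-19.7,1.5,0,0,0,0,-26,-19.7,1.5,0,0,0,0,-26,-19.7,1.5,0,0,0,0,-26,-19.7,1.5,0,0,0,0,-26,-19.7,1.5,0,0,0,0,-26,-19.7,1.5,0,0,0,0,-26,-19.7,1.5,0,0,0,0,-26,-19.7,1.5,0,0,0,0,-26,-19.7,1.5,0,0,0,0,-26,-19.7,1.5,0,0,0,0]

```text
time: 1.92
eef_pos: [0.5809, 0.1119, 0.201]
tcp_rot: [0.153, 0.988, 0.0, -0.0]
contact_force: [-0.1, -0.1, -1.0]
opening: 0.997
finger_force: 0.0
```

```bash
python3 to.py 0.5816 0.1112 0.054 72.5
python3 - <<'E'
from m import *
c=cam('wrist');cv2.imwrite('pics/w0.png',c['color']);print(proj(c,[[.5816,.1112,.103],[.623,-.0535,.042],[.651,.08,.085]]))
E
```

```text
t 1.92 pos [0.5809 0.1119 0.201 ] open 1.0 F [-0.1 -0.1 -1. ]
shift cm [-0.11 -0.05 14.7 ]
turn [ 0.02 -0.06 -0.05]
[[314.24504731 234.23246604]
 [166.1506298  303.16060269]
 [303.69051068 313.81971916]]
```

View pics/w0.png

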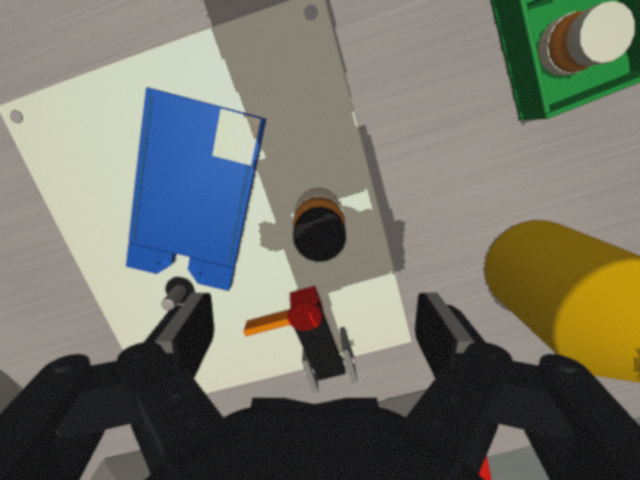

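The wrist view shows the jar cap at (319,235), predicted (314,234), so it is about 3 mm to tool +y. Going down and gripping.

Request:
arm_command:
  series: [-0.15,0.25,1.5,0,0,0,0,-0.15,0.25,4,0,0,0,0,-0.15,0.25,7,0,0,0,0,-0.15,0.25,10,0,0,0,0,-0.15,0.25,12.5,0,0,0,0,-0.15,0.25,14,0,0,0,0,-0.15,0.25,14.7,0,0,0,0,-0.15,0.25,14.7,0,0,0,0,-0.15,0.25,14.7,0,0,0,1,-0.15,0.25,14.7,0,0,0,1]
  force: 30

```text
time: 2.8
eef_pos: [0.5836, 0.1148, 0.0562]
tcp_rot: [0.151, 0.988, 0.0, 0.002]
contact_force: [0.7, -0.5, 0.6]
opening: 0.75
finger_force: 0.0
```

Request:
arm_command:
  series: [0,0,0,0,0,0,1,0,0,0,0,0,0,1,0,0,0,0,0,0,1,0,0,0,0,0,0,1,0,0,0,0,0,0,1,0,0,0,0,0,0,1,0,0,0,0,0,0,1,0,0,0,0,0,0,1]

```text
time: 3.47
eef_pos: [0.5839, 0.1141, 0.0563]
tcp_rot: [0.152, 0.988, 0.001, 0.002]
contact_force: [-0.8, 2.4, 4.7]
opening: 0.496
finger_force: 30.6
```

Request:
arm_command:
  series: [0,0,-0.5,0,0,0,1,0,0,-1.5,0,0,0,1,0,0,-3,0,0,0,1,0,0,-4.5,0,0,0,1,0,0,-6,0,0,0,1,0,0,-7.5,0,0,0,1,0,0,-8.5,0,0,0,1,0,0,-9,0,0,0,1,0,0,-9,0,0,0,1,0,0,-9,0,0,0,1]

```text
time: 4.3
eef_pos: [0.5821, 0.1138, 0.1439]
tcp_rot: [0.152, 0.988, -0.0, -0.0]
contact_force: [0.3, 0.1, -1.5]
opening: 0.497
finger_force: 31.0
```

Request:
arm_command:
  series: [0.8,0.6,0,0,0,0,1,2.4,1.9,0,0,0,0,1,4.7,3.8,0,0,0,0,1,7.1,5.7,0,0,0,0,1,9.5,7.5,0,0,0,0,1,11.8,9.4,0,0,0,0,1,14.2,11.3,0,0,0,0,1,16.6,13.2,0,0,0,0,1,19,15.1,0,0,0,0,1,21,16.7,0,0,0,0,1]

```text
time: 5.13
eef_pos: [0.4295, 0.3377, 0.143]
tcp_rot: [0.151, 0.988, -0.001, -0.001]
contact_force: [-0.2, -0.3, -1.7]
opening: 0.497
finger_force: 31.0
```

Request:
arm_command:
  series: [1.3,1,0,0,0,0,1,2.2,1.7,0,0,0,0,1,2.7,2.1,0,0,0,0,1,2.7,2.1,0,0,0,0,1,2.7,2.1,0,0,0,0,1]

```text
time: 5.55
eef_pos: [0.4128, 0.364, 0.1439]
tcp_rot: [0.152, 0.988, -0.0, -0.0]
contact_force: [0.9, 0.2, -2.3]
opening: 0.502
finger_force: 31.0
```

```bash
python3 to.py 0.4146 0.3649 0.055 72.5
python3 - <<'E'
from m import *
c=cam('wrist');cv2.imwrite('pics/w1.png',c['color']);print(proj(c,[[.4146,.3649,.005]]))
c=cam('top');im=c['color'];z=im[200:330,90:220];cv2.imwrite('pics/t2.png',cv2.resize(z,None,fx=4,fy=4))
E
```

```text
t 5.55 pos [0.4128 0.364  0.1439] open 0.5 F [ 0.9  0.2 -2.3]
shift cm [-0.15  0.14  8.89]
turn [-0.05 -0.01  0.05]
[[316.54550236 220.44716704]]
```

View pics/w1.png

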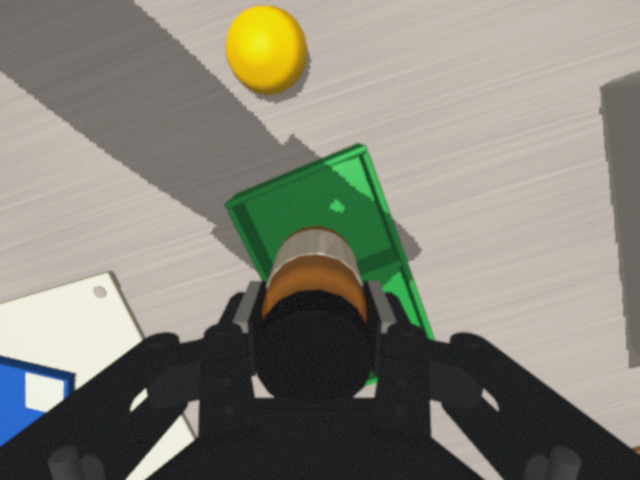

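The empty half of the crate appears around (316,215), under the held jar as predicted. Lowering and releasing.

Request:
arm_command:
  series: [-0.1,0.1,1.2,0,0,0,1,-0.1,0.1,2.8,0,0,0,1,-0.1,0.1,4.5,0,0,0,1,-0.1,0.1,6.2,0,0,0,1,-0.1,0.1,7.5,0,0,0,1,-0.1,0.1,8.3,0,0,0,1,-0.1,0.1,8.8,0,0,0,1,-0.1,0.1,9.1,0,0,0,1,-0.1,0.1,9.1,0,0,0,1,-0.1,0.1,9.1,0,0,0,1]

```text
time: 6.48
eef_pos: [0.4149, 0.3655, 0.0541]
tcp_rot: [0.152, 0.988, 0.001, 0.001]
contact_force: [0.6, 0.1, -1.7]
opening: 0.496
finger_force: 31.0
```

Request:
arm_command:
  series: [0,0,0,0,0,0,0.45,0,0,0,0,0,0,0.35,0,0,0,0,0,0,0.2,0,0,0,0,0,0,0.1,0,0,0,0,0,0,0.1,0,0,0,0,0,0,0.1,0,0,0,0,0,0,0.1]

```text
time: 7.07
eef_pos: [0.4141, 0.3651, 0.0534]
tcp_rot: [0.152, 0.988, 0.0, 0.0]
contact_force: [0.3, 0.2, -0.3]
opening: 0.902
finger_force: 0.0
```

Request:
arm_command:
  series: [0,0,-0.7,0,0,0,0.1,0,0,-2,0,0,0,0.1,0,0,-4,0,0,0,0.1,0,0,-6,0,0,0,0.1,0,0,-8,0,0,0,0.1,0,0,-10,0,0,0,0.1,0,0,-12,0,0,0,0.1,0,0,-12,0,0,0,0.1,0,0,-12,0,0,0,0.1]

```text
time: 7.82
eef_pos: [0.4151, 0.3657, 0.1759]
tcp_rot: [0.152, 0.988, 0.002, 0.002]
contact_force: [0.4, -0.4, 0.4]
opening: 0.9
finger_force: 0.0
```

```bash
cat > lid.py <<'E'
from m import *
def lid(c=None,box=(200,120,380,310)):
    c=c or cam('top');im=c['color'].astype(int);b,g,r=im[...,0],im[...,1],im[...,2]
    q=big((b>g+50)&(b>r+60),box)
    return mrect(onz(c,q,.020))
if __name__=='__main__':
    (x,y),s,a=lid();print('lid',x,y,s,a)
    t=np.radians(a+90 if s[0]<s[1] else a)
    if np.sin(t)<0:t+=np.pi
    n=np.array([x,y])-68*np.array([np.cos(t),np.sin(t)]);print('heading',np.degrees(t),'notch',n,'short of pin',(np.array([623,-53.5])-n))
E
python3 lid.py; python3 to.py .46 .05 .18 57.9
python3 - <<'E'
from m import *
c=cam('wrist');cv2.imwrite('pics/w2.png',c['color'])
c=cam('top');im=c['color'].astype(int);D=big(im.max(2)<60,(110,255,165,305));print(cv2.minEnclosingCircle(D)); (x,y),r=cv2.minEnclosingCircle(D);print(onz(c,[[x,y]],.1))
E
```

```text
lid 532.5 2.1 [106.5 173.4] 57.86
heading 147.86 notch [590.07904956 -34.07530998] short of pin [ 32.92095044 -19.42469002]
t 7.87 pos [0.4142 0.3651 0.174 ] open 0.9 F [ 0.3 -0.2 -0.5]
shift cm [-13.83 -28.68  -0.61]
turn [ 0.06  0.04 14.64]
((137.79360961914062, 279.5726013183594), 34.49302673339844)
[[0.42580354 0.34155158 0.1       ]]
```

View pics/w2.png

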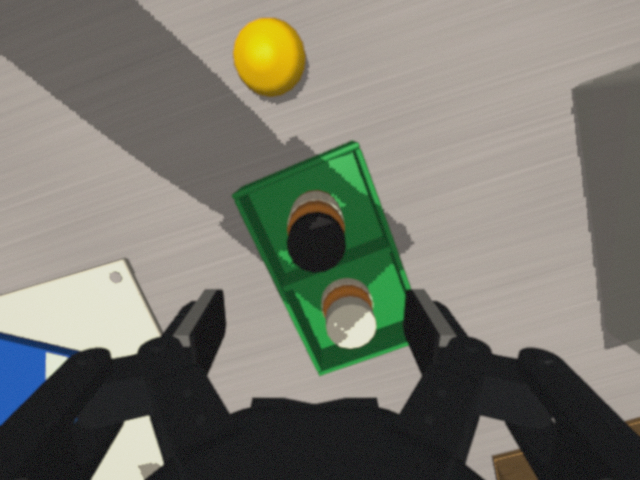

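The jar stands upright in the empty half (cap at 316,241). Next: behind the lid's label end with two fingers spread about 42 mm.

```bash
python3 to.py .441 .0595 .06 57.9
```

```text
t 7.97 pos [0.4133 0.3646 0.1721] open 0.91 F [ 0.2 -0.2  0.4]
shift cm [-11.81 -28.25  11.24]
turn [-0.11 -0.08 14.63]
```

Request:
arm_command:
  series: [-1.2,-2.9,0,0,0,2,0.5,-2.4,-5.7,0,0,0,4,0.5,-3.6,-8.5,0,0,0,6,0.5,-4.8,-11.4,0,0,0,8,0.5,-6,-14.2,0,0,0,10,0.5,-7.2,-17.1,0,0,0,12,0.5,-8.4,-20,0,0,0,14,0.5,-9.6,-22.8,0,0,0,14.6,0.5,-10.8,-25.6,2,0,0,14.6,0.5,-11.8,-28.3,4,0,0,14.6,0.5]

```text
time: 8.8
eef_pos: [0.4422, 0.058, 0.1331]
tcp_rot: [0.276, 0.961, 0.0, 0.001]
contact_force: [-0.6, 0.2, -1.0]
opening: 0.498
finger_force: 0.0
```

Request:
arm_command:
  series: [0,0,3,0,0,0,0.5,0,0,6,0,0,0,0.5,0,0,8,0,0,0,0.5,0,0,8,0,0,0,0.5,0,0,8,0,0,0,0.5]

```text
time: 9.22
eef_pos: [0.4399, 0.0598, 0.0515]
tcp_rot: [0.276, 0.961, -0.0, -0.003]
contact_force: [0.3, 0.4, -0.1]
opening: 0.496
finger_force: 0.0
```

```bash
for i in 1 2 3; do python3 to.py .441 .0595 .0115 57.9;python3 -c "
from h import *;cam('wrist')"; done;  python3 - <<'E'
from m import *
c=cam('wrist');cv2.imwrite('pics/w3.png',c['color'])
E
```

```text
t 9.22 pos [0.4399 0.0598 0.0515] open 0.5 F [ 0.3  0.4 -0.1]
shift cm [-0.13  0.05  4.  ]
turn [-0.14 -0.27  0.02]
t 9.27 pos [0.4415 0.0597 0.0532] open 0.5 F [-0.2  0.5  0.9]
shift cm [ 0.03 -0.04  4.17]
turn [-0.03 -0.06  0.05]
t 9.32 pos [0.4425 0.0597 0.0542] open 0.51 F [-0.4  0.6  0.4]
shift cm [ 0.12 -0.1   4.27]
turn [0.03 0.07 0.05]
```

View pics/w3.png

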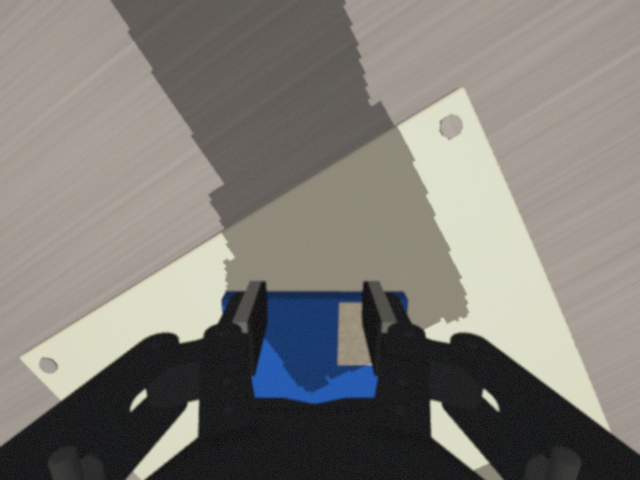

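The view shows the lid's label end edge at row ~292, cols 222–408, square to the fingers and centred at ~315.

Run:
```python
from m import *
c=cam('wrist');s=telemetry.get_state();Rt=R.from_quat(s['tcp_rot'])
for uv,z in([[222,294],.02],[[408,292],.02]):
    print((Rt.inv().apply(onz(c,[uv],z)[0]-s['eef_pos'])*100).round(2))
print(s['eef_pos'])
```

```text
[-1.74 -5.27  3.49]
[-1.62  5.3   3.51]
[0.44308086 0.05975347 0.05496262]
```

Request:
arm_command:
  series: [0.3,0,1,0,0,0,0.5,0.3,0,2,0,0,0,0.5,0.3,0,3,0,0,0,0.5,0.3,0,3.6,0,0,0,0.5,0.3,0,4.0,0,0,0,0.5,0.3,0,4.15,0,0,0,0.5,0.3,0,4.15,0,0,0,0.5,0.3,0,4.15,0,0,0,0.5]

```text
time: 10.13
eef_pos: [0.4394, 0.0612, 0.0118]
tcp_rot: [0.276, 0.961, -0.0, 0.0]
contact_force: [-0.7, 0.7, -0.0]
opening: 0.501
finger_force: 0.0
```

Request:
arm_command:
  series: [-0.4,0,0,0,0,0,0.5,-0.8,0,0,0,0,0,0.5,-1.2,0,0,0,0,0,0.5,-1.6,0,0,0,0,0,0.5,-2,0,0,0,0,0,0.5,-2.4,0,0,0,0,0,0.5,-2.8,0,0,0,0,0,0.5,-3.2,0,0,0,0,0,0.5,-3.2,0,0,0,0,0,0.5,-3.2,0,0,0,0,0,0.5]

```text
time: 10.97
eef_pos: [0.467, 0.0439, 0.0119]
tcp_rot: [0.276, 0.961, -0.0, 0.001]
contact_force: [-0.5, -0.8, 0.6]
opening: 0.502
finger_force: 0.0
```

```bash
python3 to.py .441 .0595 .0115 57.9;python3 lid.py
python3 - <<'E'
from m import *
c=cam('top');im=c['color'];z=im[130:300,210:365];cv2.imwrite('pics/t3.png',cv2.resize(z,None,fx=3.4,fy=3.4,interpolation=cv2.INTER_CUBIC))
E
```

```text
t 10.97 pos [0.467  0.0439 0.0119] open 0.5 F [-0.5 -0.8  0.6]
shift cm [ 3.03 -0.06  0.04]
turn [0.02 0.08 0.03]
lid 554.2 -11.5 [106.6 164.1] 57.96
heading 147.96 notch [611.84209965 -47.57476053] short of pin [11.15790035 -5.92523947]
```

View pics/t3.png

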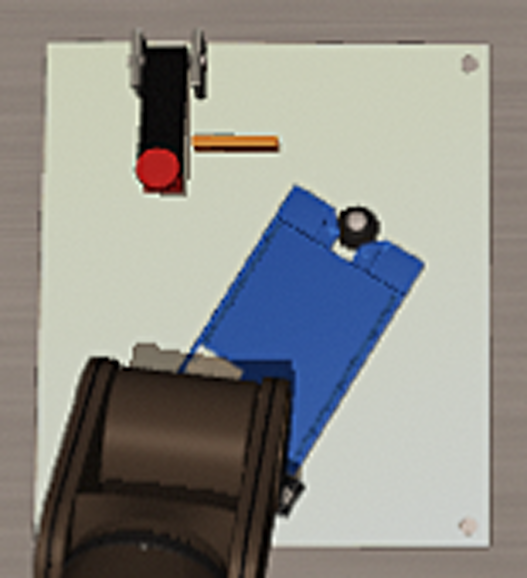

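The lid advanced ~21 mm straight, pin now in the notch mouth (357,225). Continue ~17 mm, watching force.

Request:
arm_command:
  series: [-0.3,0,0,0,0,0,0.5,-0.6,0,0,0,0,0,0.5,-0.9,0,0,0,0,0,0.5,-1.2,0,0,0,0,0,0.5,-1.2,0,0,0,0,0,0.5,-1.2,0,0,0,0,0,0.5]

```text
time: 11.57
eef_pos: [0.4771, 0.0376, 0.012]
tcp_rot: [0.276, 0.961, 0.0, 0.001]
contact_force: [-0.4, -0.6, -0.4]
opening: 0.497
finger_force: 0.0
```

Request:
arm_command:
  series: [-0.15,0,0,0,0,0,0.5,-0.3,0,0,0,0,0,0.5,-0.3,0,0,0,0,0,0.5]

```text
time: 11.82
eef_pos: [0.4792, 0.0362, 0.0119]
tcp_rot: [0.276, 0.961, -0.0, 0.0]
contact_force: [-1.2, -0.1, 0.8]
opening: 0.498
finger_force: 0.4
```

Request:
arm_command:
  series: [-0.1,0,0,0,0,0,0.5,-0.2,0,0,0,0,0,0.5,-0.2,0,0,0,0,0,0.5]

```text
time: 12.07
eef_pos: [0.4809, 0.0352, 0.0118]
tcp_rot: [0.276, 0.961, -0.0, 0.0]
contact_force: [-0.8, 0.7, 0.3]
opening: 0.5
finger_force: 0.4
```

```bash
python3 to.py .4815 .035 .0115 57.9;python3 lid.py
python3 - <<'E'
from m import *
c=cam('top');im=c['color'];cv2.imwrite('pics/t4.png',np.hstack([cv2.resize(im[150:250,260:360],None,fx=4,fy=4,interpolation=cv2.INTER_CUBIC),cv2.resize(cam('side')['color'][210:260,310:410],(400,400))]))
E
```

```text
t 12.07 pos [0.4809 0.0352 0.0118] open 0.5 F [-0.8  0.7  0.3]
shift cm [-0.06  0.02  0.03]
turn [0.   0.02 0.04]
lid 567.9 -20.0 [106.5 164. ] 57.99
heading 147.99 notch [625.56098045 -56.04457426] short of pin [-2.56098045  2.54457426]
```

Request:
arm_command:
  series: [-0.1,0,0,0,0,0,0.5,-0.2,0,0,0,0,0,0.5,-0.2,0,0,0,0,0,0.5]

```text
time: 12.47
eef_pos: [0.4819, 0.0345, 0.0117]
tcp_rot: [0.276, 0.961, 0.0, -0.001]
contact_force: [-3.6, 2.4, 2.0]
opening: 0.499
finger_force: 1.8
```

Request:
arm_command:
  series: [-0.1,0,0,0,0,0,0.5,-0.2,0,0,0,0,0,0.5,-0.2,0,0,0,0,0,0.5]

```text
time: 12.72
eef_pos: [0.4819, 0.0343, 0.0115]
tcp_rot: [0.276, 0.961, 0.0, -0.003]
contact_force: [-6.5, 5.9, 6.9]
opening: 0.498
finger_force: 4.4
```

```bash
python3 to.py .4815 .035 .0115 57.9;python3 lid.py
```

```text
t 12.72 pos [0.4819 0.0343 0.0115] open 0.5 F [-6.5  5.9  6.9]
shift cm [ 0.07  0.04 -0.  ]
turn [-0.07 -0.38  0.01]
lid 568.3 -20.4 [106.3 165. ] 57.93
heading 147.93 notch [625.92320305 -56.50493692] short of pin [-2.92320305  3.00493692]
```

The lid stopped with ~9 N rising and no further motion, so the notch is home. Back off, close the fingers and go round to the lid's robot-side long edge.

Request:
arm_command:
  series: [0.5,0,0,0,0,0,0.5,1.5,0,0,0,0,0,0.5,1.5,0,-2,0,0,0,0.5,1.5,0,-5,0,0,0,0.5,-0.5,-2,-5,0,0,0,1,-3,-4.5,-5,0,0,0,1,-5,-7,-5,0,0,0,1,-5.6,-8,-5,0,0,0,1,-5.6,-8,-5,0,0,0,1,-5.6,-8,-5,0,0,0,1]

```text
time: 13.6
eef_pos: [0.4887, -0.0644, 0.0616]
tcp_rot: [0.277, 0.961, 0.0, -0.0]
contact_force: [0.2, 0.5, -0.7]
opening: 0.001
finger_force: 0.0
```

```bash
python3 to.py .489 -.0641 .0115 58
python3 - <<'E'
from m import *
c=cam('wrist');cv2.imwrite('pics/w4.png',c['color']);
print(telemetry.get_state()['eef_pos'])
E
```

```text
t 13.6 pos [ 0.4887 -0.0644  0.0616] open 0.0 F [ 0.2  0.5 -0.7]
shift cm [-0.01  0.04  5.01]
turn [ 0.01 -0.02 -0.16]
[ 0.48848918 -0.06370758  0.0614315 ]
```

View pics/w4.png

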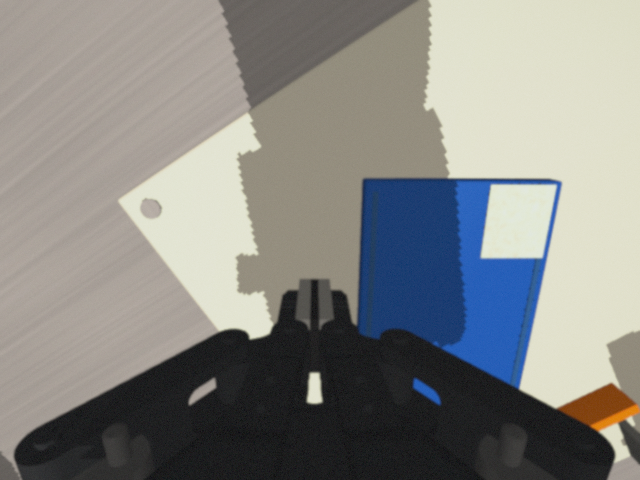

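View: lid's edge at col ~361, fingertips closed at cols 297–332, clear of it; label at (520,220). Computing the arc.

Run:
```python
from m import *
c=cam('wrist');s=telemetry.get_state();Rt=R.from_quat(s['tcp_rot'])
f=lambda p:(Rt.inv().apply(np.array(p)-s['eef_pos'])*100).round(2)
print(f(onz(c,[[361,300]],.02)[0]),f(onz(c,[[560,182]],.02)[0]))
P=np.array([.623,-.0535,.0115])
h0=58.0
y=R.from_euler('z',h0,degrees=True)
for d in list(range(0,60,4))+[58.7]:
    th=np.radians(148-d);rx=.108-.003*d/58.7
    for off in(.0665,):
        w=P+rx*np.array([np.cos(th),np.sin(th),0])+off*np.array([-np.sin(th),np.cos(th),0])
        print(d,w.round(4),f(w))
```

```text
[-2.47  2.71  4.13] [ 4.54 13.24  4.14]
0 [ 0.4962 -0.0527  0.0115] [-0.1   1.31  4.99]
4 [ 0.4967 -0.0439  0.0115] [0.32 2.08 4.99]
8 [ 0.4978 -0.0353  0.0115] [0.68 2.87 4.99]
12 [ 0.4996 -0.0267  0.0115] [0.99 3.69 4.99]
16 [ 0.5019 -0.0183  0.0115] [1.24 4.52 4.99]
20 [ 0.5047 -0.0101  0.0115] [1.43 5.37 4.99]
24 [ 0.5082 -0.0022  0.0115] [1.57 6.23 4.99]
28 [0.5121 0.0055 0.0115] [1.64 7.09 4.99]
32 [0.5166 0.0129 0.0115] [1.65 7.96 4.99]
36 [0.5216 0.02   0.0115] [1.61 8.82 4.99]
40 [0.527  0.0267 0.0115] [1.5  9.68 4.99]
44 [0.5329 0.033  0.0115] [ 1.34 10.52  4.99]
48 [0.5392 0.0389 0.0115] [ 1.11 11.35  4.99]
52 [0.5459 0.0443 0.0115] [ 0.84 12.17  4.99]
56 [0.5529 0.0493 0.0115] [ 0.5  12.96  4.99]
58.7 [0.5578 0.0523 0.0115] [ 0.25 13.48  4.99]
```

Request:
arm_command:
  series: [0,0,1.5,0,0,0,1,0,0,3,0,0,0,1,0,0,4.2,0,0,0,1,0,0,4.8,0,0,0,1,0,0,5,0,0,0,1,0,0,5,0,0,0,1,0,0,5,0,0,0,1]

```text
time: 14.28
eef_pos: [0.4895, -0.0641, 0.0123]
tcp_rot: [0.276, 0.961, -0.0, 0.0]
contact_force: [-0.4, -0.2, 0.3]
opening: -0.0
finger_force: 0.0
```

Request:
arm_command:
  series: [-0.1,0.8,0,0,0,0,1,-0.1,1.3,0,0,0,0,1,0.3,2.1,0,0,0,4,1,0.7,2.9,0,0,0,8,1,1,3.7,0,0,0,12,1,1.2,4.5,0,0,0,16,1,1.4,5.4,0,0,0,20,1,1.55,6.2,0,0,0,24,1,1.6,7.1,0,0,0,28,1,1.6,7.1,0,0,0,28,1]

```text
time: 15.12
eef_pos: [0.5145, 0.0054, 0.0127]
tcp_rot: [0.5, 0.866, 0.0, 0.001]
contact_force: [-0.4, 0.1, -0.0]
opening: 0.001
finger_force: 0.0
```

```bash
python3 to.py .5578 .0523 .0115 -.7; python3 lid.py
python3 - <<'E'
from m import *
c=cam('top');im=c['color'];z=im[130:300,210:365];cv2.imwrite('pics/t5.png',cv2.resize(z,None,fx=3.4,fy=3.4,interpolation=cv2.INTER_CUBIC))
E
```

```text
t 15.12 pos [0.5145 0.0054 0.0127] open 0.0 F [-0.4  0.1 -0. ]
shift cm [1.9  6.09 0.13]
turn [ 0.11  0.04 30.65]
lid 588.9 5.8 [106.4 174.5] 30.56
heading 120.56 notch [623.47394587 -52.75460927] short of pin [-0.47394587 -0.74539073]
```

View pics/t5.png

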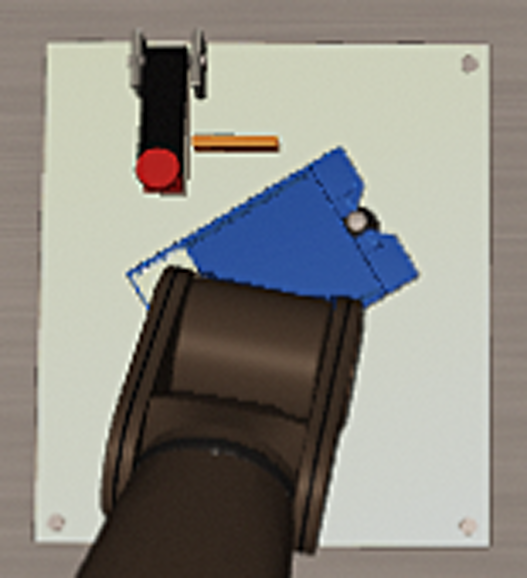

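The lid swung to 120.6°, notch on the pin within ~1 mm (pin at 358,220). Continue the arc.

Run:
```python
from m import *
P=np.array([.623,-.0535,.0115])
def W(d):
    th=np.radians(148-d);rx=.108-.003*d/58.7
    return P+rx*np.array([np.cos(th),np.sin(th),0])+.0665*np.array([-np.sin(th),np.cos(th),0])
h=np.radians(30);y=np.array([np.cos(h),np.sin(h),0]);z=np.array([0,0,-1.]);M=np.c_[np.cross(y,z),y,z]
for d in [32,36,40,44,48,52,54,56,58,58.7,60]:print(d-28,(M.T@(W(d)-W(28))*100).round(2)[:2])
```

```text
4 [0.42 0.76]
8 [0.78 1.54]
12 [1.09 2.35]
16 [1.34 3.17]
20 [1.54 4.01]
24 [1.67 4.86]
26 [1.72 5.29]
28 [1.75 5.71]
30 [1.76 6.14]
30.700000000000003 [1.77 6.29]
32 [1.77 6.57]
```

Request:
arm_command:
  series: [0.2,0.35,0,0,0,2,1,0.42,0.76,0,0,0,4,1,0.78,1.54,0,0,0,8,1,1.09,2.35,0,0,0,12,1,1.34,3.17,0,0,0,16,1,1.54,4,0,0,0,20,1,1.67,4.86,0,0,0,24,1,1.72,5.3,0,0,0,26,1,1.75,5.7,0,0,0,28,1,1.75,5.7,0,0,0,28,1]

```text
time: 16.05
eef_pos: [0.5529, 0.0486, 0.0117]
tcp_rot: [0.695, 0.719, -0.001, -0.002]
contact_force: [-3.0, 1.9, 2.3]
opening: -0.002
finger_force: 2.0
```

```bash
python3 to.py .5578 .0523 .0115 -.7; python3 lid.py
```

```text
t 16.05 pos [0.5529 0.0486 0.0117] open -0.0 F [-3.   1.9  2.3]
shift cm [0.35 0.5  0.02]
turn [-0.19 -0.08  2.68]
lid 620.9 -5.5 [106.9 134.8] 3.8
heading 93.80000000000001 notch [625.40662523 -73.35049984] short of pin [-2.40662523 19.85049984]
```

Request:
arm_command:
  series: [0.0,0.2,0,0,0,1,1,0,0.4,0,0,0,2,1,0,0.4,0,0,0,2,1]

```text
time: 16.35
eef_pos: [0.5547, 0.0494, 0.0115]
tcp_rot: [0.707, 0.707, -0.002, -0.004]
contact_force: [-9.1, 5.9, 8.5]
opening: -0.001
finger_force: 5.8
```

Request:
arm_command:
  series: [0,0.1,0,0,0,0.4,1,0,0.2,0,0,0,0.7,1,0,0.2,0,0,0,0.7,1]

```text
time: 16.6
eef_pos: [0.5557, 0.05, 0.0114]
tcp_rot: [0.712, 0.703, -0.003, -0.005]
contact_force: [-10.9, 8.5, 11.0]
opening: 0.001
finger_force: 7.4
```

```bash
python3 to.py .5578 .0523 .0115 -.7; python3 lid.py
```

```text
t 16.6 pos [0.5557 0.05   0.0114] open 0.0 F [-10.9   8.5  11. ]
shift cm [ 0.23  0.21 -0.01]
turn [-0.65 -0.23 -0.03]
lid 622.0 -5.0 [106.7 136.1] 2.26
heading 92.26 notch [624.68152652 -72.94710748] short of pin [-1.68152652 19.44710748]
```

Request:
arm_command:
  series: [0,-0.3,0,0,0,0,1,0,-1.5,0,0,0,0,1,0,-3,0,0,0,0,1,0,-3,-3,0,0,0,1,0,-3,-7,0,0,0,1,0,-3,-11,0,0,0,1,3,-4,-15,0,0,0,1,6,-6,-15,0,0,0,1,9,-9,-15,0,0,0,1,9,-9,-15,0,0,0,1]

```text
time: 17.48
eef_pos: [0.4683, 0.1423, 0.1625]
tcp_rot: [0.71, 0.704, 0.001, -0.0]
contact_force: [-0.0, -0.1, -0.6]
opening: -0.0
finger_force: 0.0
```

```bash
cat > edge.py <<'E'
from m import *
def fit(c,mask,box,z,side):
    # last/first True row per column -> line on plane z
    x0,y0,x1,y1=box;pts=[]
    for u in range(x0,x1):
        v=np.where(mask[y0:y1,u])[0]
        if len(v):pts.append([u,y0+(v[-1]+.5 if side>0 else v[0]-.5)])
    W=onz(c,pts,z)[:,:2]*1000; p=np.polyfit(W[:,1],W[:,0],1);return p,np.std(W[:,0]-np.polyval(p,W[:,1])),W[:,1].min(),W[:,1].max()
c=cam('top');im=c['color'].astype(int);b,g,r=im[...,0],im[...,1],im[...,2]
bl=(b>g+50)&(b>r+60);q=big(bl,(200,120,380,310));print('lid px box',cv2.boundingRect(q),mrect(onz(c,q,.02)))
print(telemetry.get_state()['eef_pos'],telemetry.get_state()['time'])
cv2.imwrite('pics/t6.png',cv2.resize(im[130:300,210:365].astype(np.uint8),None,fx=3.4,fy=3.4,interpolation=cv2.INTER_CUBIC))
E
python3 edge.py
```

```text
lid px box (250, 174, 74, 47) (array([621.5,  14.6]), array([106.9, 174.9]), 1.98)
[0.46954123 0.14080736 0.16209499] 17.5333
```

View pics/t6.png

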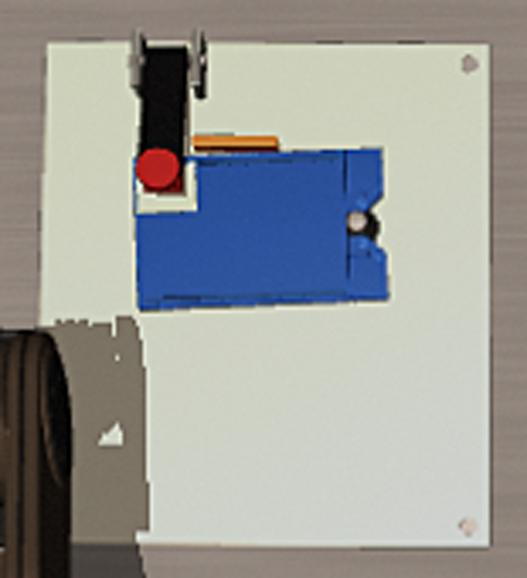

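The lid is nearly flush: notch on the pin (358,222), with a small wedge left towards the label end of the fence (195,153). I've used up the picture allowance, so from here on it's numbers only.

```bash
cat >> edge.py <<'E'
deg=lambda p:round(float(np.degrees(np.arctan(p[0][0]))),2)
G=lambda n,f:print(n,'slope deg',deg(f),'x at y=32:',round(np.polyval(f[0],32),1),'sd',round(f[1],2),'y',f[2:])
wb=(im.min(2)>150)
G('lid near edge',fit(c,bl,(254,190,320,230),.020,1))
G('lid far edge(fence free)',fit(c,bl,(294,165,318,200),.020,-1))
G('lid far edge all',fit(c,bl,(268,165,318,200),.020,-1))
orr=(r>150)&(b<90)&(g>70)&(g<170)
G('fence low',fit(c,orr,(269,160,291,182),.030,1));G('fence top',fit(c,orr,(269,160,291,182),.030,-1))
G('board far',fit(c,wb,(285,130,345,160),.008,-1))
E
python3 edge.py
```

```text
lid px box (250, 174, 74, 47) (array([621.5,  14.6]), array([106.9, 174.9]), 1.98)
[0.47066985 0.13972104 0.16203912] 17.5833
lid near edge slope deg -2.13 x at y=32: 567.3 sd 0.71 y (np.float64(-63.87525074897067), np.float64(91.03972016865916))
lid far edge(fence free) slope deg -2.92 x at y=32: 673.1 sd 0.76 y (np.float64(-59.828925497066095), np.float64(-4.5789038130072885))
lid far edge all slope deg -2.03 x at y=32: 674.2 sd 0.75 y (np.float64(-59.828925497066095), np.float64(57.89485242946107))
fence low slope deg 0.44 x at y=32: 678.3 sd 0.0 y (np.float64(4.509582008172565), np.float64(54.570409033064486))
fence top slope deg 0.44 x at y=32: 685.6 sd 0.0 y (np.float64(4.503801355087413), np.float64(54.59758123440748))
board far slope deg 0.27 x at y=32: 757.4 sd 0.03 y (np.float64(-126.45444748999812), np.float64(17.83944826770296))
```

Request:
arm_command:
  series: [-2,2,2,0,0,0,1,-4,4.5,5,0,0,0,1,-5.2,6.5,8,0,0,0,1,-5.2,6.5,11,0,0,0,1,-5.2,6.5,13.5,0,0,0,1,-5.2,6.5,14.7,0,0,0,1,-5.2,6.5,15,0,0,0,1,-5.2,6.5,15,0,0,0,1,-5.2,6.5,15,0,0,0,1]

```text
time: 18.33
eef_pos: [0.5368, 0.086, 0.0131]
tcp_rot: [0.712, 0.702, 0.001, 0.001]
contact_force: [0.5, 0.2, 0.5]
opening: -0.004
finger_force: 0.0
```

Request:
arm_command:
  series: [0,0.4,0,0,0,0,1,0,0.8,0,0,0,0,1,0,1.2,0,0,0,0,1,0,1.5,0,0,0,0,1,0,1.7,0,0,0,0,1,0,1.9,0,0,0,0,1,0,1.9,0,0,0,0,1]

```text
time: 18.92
eef_pos: [0.5546, 0.0862, 0.0119]
tcp_rot: [0.712, 0.702, -0.0, -0.0]
contact_force: [-1.1, 1.3, 0.3]
opening: -0.002
finger_force: 0.2
```

Request:
arm_command:
  series: [0,0.1,0,0,0,0,1,0,0.2,0,0,0,0,1,0,0.2,0,0,0,0,1]

```text
time: 19.17
eef_pos: [0.5558, 0.0864, 0.0118]
tcp_rot: [0.712, 0.702, -0.0, -0.001]
contact_force: [-2.8, 1.5, 3.7]
opening: -0.002
finger_force: 1.9
```

```bash
python3 to.py .557 .088 .0115 -.7; sed -i '/imwrite/d' edge.py; python3 edge.py
```

```text
t 19.17 pos [0.5558 0.0864 0.0118] open -0.0 F [-2.8  1.5  3.7]
shift cm [0.16 0.12 0.03]
turn [-0.1  -0.04 -0.07]
lid px box (265, 174, 59, 45) (array([622.5,  -4.5]), array([106.8, 136.9]), 1.34)
[0.55582282 0.08642937 0.01175501] 19.2167
lid near edge slope deg 26.58 x at y=32: 598.8 sd 16.84 y (np.float64(-63.87525074897067), np.float64(91.34422104805887))
lid far edge(fence free) slope deg -1.29 x at y=32: 674.8 sd 2.5 y (np.float64(-59.828925497066095), np.float64(-4.5789038130072885))
lid far edge all slope deg -0.66 x at y=32: 675.5 sd 1.75 y (np.float64(-59.828925497066095), np.float64(57.90395389627578))
fence low slope deg 0.44 x at y=32: 678.3 sd 0.0 y (np.float64(4.509582008172565), np.float64(54.570409033064486))
fence top slope deg 0.44 x at y=32: 685.6 sd 0.0 y (np.float64(4.503801355087413), np.float64(54.59758123440748))
board far slope deg 0.27 x at y=32: 757.4 sd 0.03 y (np.float64(-126.45444748999812), np.float64(17.83944826770296))
```

Improving with low force; push a little more.

Request:
arm_command:
  series: [0,0.1,0,0,0,0,1,0,0.2,0,0,0,0,1,0,0.3,0,0,0,0,1,0,0.3,0,0,0,0,1]

```text
time: 19.55
eef_pos: [0.5589, 0.0863, 0.0115]
tcp_rot: [0.712, 0.702, -0.0, -0.001]
contact_force: [-3.6, 2.6, 2.9]
opening: -0.001
finger_force: 2.2
```

Request:
arm_command:
  series: [0,0.1,0,0,0,0,1,0,0.2,0,0,0,0,1,0,0.3,0,0,0,0,1,0,0.3,0,0,0,0,1]

```text
time: 19.88
eef_pos: [0.5596, 0.0865, 0.0114]
tcp_rot: [0.712, 0.702, -0.003, -0.003]
contact_force: [-9.2, 2.6, 8.3]
opening: 0.001
finger_force: 6.2
```

Request:
arm_command:
  series: [0,-0.4,0,0,0,0,1,0,-1.5,0,0,0,0,1,0,-3,0,0,0,0,1,0,-3,-3,0,0,0,1,0,-3,-7,0,0,0,1,0,-3,-11,0,0,0,1,2,-5,-15,0,0,0,1,4,-8,-15,0,0,0,1,6,-9,-15,0,0,0,1,6,-9,-15,0,0,0,1]

```text
time: 20.72
eef_pos: [0.4727, 0.1491, 0.1632]
tcp_rot: [0.711, 0.703, 0.002, 0.002]
contact_force: [0.2, 0.3, -0.8]
opening: 0.0
finger_force: 0.0
```

```bash
python3 edge.py; python3 lid.py
python3 - <<'E'
from m import *
for n,box in(('top',(245,160,272,200)),('side',(335,190,375,220))):
    c=cam(n);im=c['color'].astype(int);b,g,r=im[...,0],im[...,1],im[...,2]
    q=big((r>120)&(b<70)&(g<70),box);(x,y),rad=cv2.minEnclosingCircle(q)
    print(n,q.min(0),q.max(0),(x,y),rad,onz(c,[[x,y]],.085),proj(c,[[.651,.08,.085]]))
E
```

```text
lid px box (250, 174, 73, 45) (array([623.4,  14.8]), array([172.5, 106.4]), 89.61)
[0.47341228 0.1478974  0.1626016 ] 20.7667
lid near edge slope deg -0.64 x at y=32: 569.4 sd 0.69 y (np.float64(-63.87525074897067), np.float64(91.0570312653674))
lid far edge(fence free) slope deg 0.67 x at y=32: 678.1 sd 0.48 y (np.float64(-59.828925497066095), np.float64(-4.583160781152319))
lid far edge all slope deg 0.5 x at y=32: 677.9 sd 0.33 y (np.float64(-59.828925497066095), np.float64(57.91319585089542))
fence low slope deg 0.44 x at y=32: 678.3 sd 0.0 y (np.float64(4.509582008172565), np.float64(54.570409033064486))
fence top slope deg 0.44 x at y=32: 685.6 sd 0.0 y (np.float64(4.503801355087413), np.float64(54.59758123440748))
board far slope deg 0.27 x at y=32: 757.4 sd 0.03 y (np.float64(-126.45444748999812), np.float64(17.83944826770296))
lid 623.4 14.8 [172.5 106.4] 89.61
heading 89.61 notch [622.93714226 -53.19842471] short of pin [ 0.06285774 -0.30157529]
top [250 174] [262 185] (256.0, 180.0) 6.708303928375244 [[0.64983278 0.07883091 0.085     ]] [[255.48871293 179.49742813]]
side [346 198] [353 203] (349.5, 200.0) 4.031229019165039 [[0.65213685 0.07473665 0.085     ]] [[348.65418897 199.08746118]]
```

The lid is flush: its edge slope is 0.50° against 0.44° for the fence, with the notch 0.3 mm from the pin. Now to the pad.

Request:
arm_command:
  series: [-0.7,2,0,0,0,0,1,-2,5.5,0,0,0,0,1,-3.4,9,0,0,0,0,1,-4.7,12.5,0,0,0,0,1,-6,16,0,0,0,0,1,-6.7,17.7,0,0,0,0,1,-6.7,17.7,2,0,0,0,1,-6.7,17.7,4.5,0,0,0,1,-6.7,17.7,4.5,0,0,0,1,-6.7,17.7,4.5,0,0,0,1]

```text
time: 21.75
eef_pos: [0.6482, 0.0766, 0.1139]
tcp_rot: [0.712, 0.702, -0.002, -0.002]
contact_force: [0.1, -1.1, 0.4]
opening: 0.001
finger_force: 0.0
```

```bash
for i in 1 2 3;do python3 to.py .650 .079 .087 -.7;python3 -c "
from h import *;cam('wrist')";done
```

```text
t 21.75 pos [0.6482 0.0766 0.1139] open 0.0 F [ 0.1 -1.1  0.4]
shift cm [0.24 0.19 2.69]
turn [-0.31  0.01 -0.14]
t 21.8 pos [0.6493 0.0769 0.116 ] open 0.0 F [ 0.7 -0.3  1.2]
shift cm [0.21 0.07 2.9 ]
turn [-0.09  0.01 -0.12]
t 21.85 pos [0.65   0.0772 0.1175] open -0.0 F [0.3 0.3 0.1]
shift cm [ 0.18 -0.01  3.05]
turn [ 0.06  0.01 -0.1 ]
```

Request:
arm_command:
  series: [0.2,0,0.8,0,0,0,1,0.2,0,1.6,0,0,0,1,0.2,0,2.2,0,0,0,1,0.2,0,2.5,0,0,0,1,0.2,0,2.5,0,0,0,1,0.2,0,2.5,0,0,0,1]

```text
time: 22.4
eef_pos: [0.6491, 0.0799, 0.0914]
tcp_rot: [0.712, 0.702, -0.0, -0.0]
contact_force: [-0.1, -0.3, 1.0]
opening: 0.001
finger_force: 0.0
```

Request:
arm_command:
  series: [0,0,0.2,0,0,0,1,0,0,0.4,0,0,0,1,0,0,0.6,0,0,0,1,0,0,0.8,0,0,0,1,0,0,1,0,0,0,1,0,0,1,0,0,0,1,0,0,1,0,0,0,1]

```text
time: 22.98
eef_pos: [0.6495, 0.0798, 0.0821]
tcp_rot: [0.712, 0.702, 0.0, 0.0]
contact_force: [0.3, 0.4, 2.6]
opening: -0.001
finger_force: 1.3
```

```bash
python3 to.py .645 .079 .060 -.7
```

```text
t 22.98 pos [0.6495 0.0798 0.0821] open -0.0 F [0.3 0.4 2.6]
shift cm [-0.09 -0.45  2.21]
turn [ 0.02 -0.   -0.07]
```

Request:
arm_command:
  series: [-0.05,-0.07,0.25,0,0,0,1,-0.05,-0.15,0.5,0,0,0,1,-0.05,-0.22,0.75,0,0,0,1,-0.05,-0.3,1,0,0,0,1,-0.05,-0.37,1.25,0,0,0,1,-0.05,-0.45,1.5,0,0,0,1,-0.05,-0.52,1.75,0,0,0,1,-0.05,-0.6,2,0,0,0,1,-0.05,-0.65,2.2,0,0,0,1,-0.05,-0.65,2.2,0,0,0,1]

```text
time: 23.82
eef_pos: [0.6433, 0.0796, 0.0597]
tcp_rot: [0.712, 0.702, 0.001, 0.0]
contact_force: [1.1, 2.0, 4.4]
opening: -0.002
finger_force: 2.1
```

Request:
arm_command:
  series: [0,-0.05,0.15,0,0,0,1,0,-0.1,0.3,0,0,0,1,0,-0.1,0.3,0,0,0,1]

```text
time: 24.07
eef_pos: [0.6431, 0.0795, 0.0585]
tcp_rot: [0.712, 0.702, 0.001, 0.001]
contact_force: [0.6, 1.4, 8.3]
opening: -0.003
finger_force: 4.1
```

Request:
arm_command:
  series: [0,0,0.15,0,0,0,1,0,0,0.3,0,0,0,1,0,0,0.3,0,0,0,1]

```text
time: 24.32
eef_pos: [0.6432, 0.0795, 0.0584]
tcp_rot: [0.712, 0.703, 0.0, 0.001]
contact_force: [-6.0, 2.2, 18.8]
opening: -0.001
finger_force: 9.8
```

Firm contact, 18.8 N. Hold briefly, then rise at ~24 mm/s.

Request:
arm_command:
  series: [0,0,0,0,0,0,1,0,0,0,0,0,0,1,0,0,0,0,0,0,1,0,0,-0.1,0,0,0,1,0,0,-0.2,0,0,0,1,0,0,-0.3,0,0,0,1,0,0,-0.4,0,0,0,1,0,0,-0.5,0,0,0,1,0,0.05,-0.65,0,0,0,1,0,0.1,-0.8,0,0,0,1]

```text
time: 25.15
eef_pos: [0.643, 0.0792, 0.0619]
tcp_rot: [0.712, 0.702, 0.0, 0.0]
contact_force: [1.4, 0.5, 4.2]
opening: -0.0
finger_force: 1.8
```

Request:
arm_command:
  series: [0,0.05,-0.15,0,0,0,1,0,0.1,-0.3,0,0,0,1,0,0.15,-0.45,0,0,0,1,0,0.2,-0.6,0,0,0,1,0,0.25,-0.75,0,0,0,1,0,0.3,-0.9,0,0,0,1,0,0.35,-1.05,0,0,0,1,0,0.4,-1.2,0,0,0,1,0,0.45,-1.35,0,0,0,1,0,0.5,-1.5,0,0,0,1]

```text
time: 25.98
eef_pos: [0.6473, 0.0792, 0.0766]
tcp_rot: [0.712, 0.702, -0.001, -0.0]
contact_force: [-1.8, -0.4, 2.9]
opening: 0.001
finger_force: 1.5
```

Request:
arm_command:
  series: [0,0,-0.15,0,0,0,1,0,0.05,-0.3,0,0,0,1,0,0.05,-0.45,0,0,0,1,0,0.05,-0.6,0,0,0,1,0,0.05,-0.75,0,0,0,1,0,0.05,-0.9,0,0,0,1,0,0.05,-1.05,0,0,0,1,0,0.05,-1.2,0,0,0,1,0,0.05,-1.35,0,0,0,1,0,0.05,-1.5,0,0,0,1]

```text
time: 26.82
eef_pos: [0.6472, 0.0794, 0.091]
tcp_rot: [0.712, 0.702, -0.001, -0.001]
contact_force: [0.5, 0.5, 0.4]
opening: 0.001
finger_force: 0.0
```

Request:
arm_command:
  series: [0,0,-0.5,0,0,0,1,0,0,-1.5,0,0,0,1,0,0,-3,0,0,0,1,0,0,-5,0,0,0,1,2,-3,-7,0,0,0,1,4,-7,-7,0,0,0,1,6,-11,-7,0,0,0,1,6,-15,-7,0,0,0,1,6,-16,-7,0,0,0,1,6,-16,-7,0,0,0,1]

```text
time: 27.65
eef_pos: [0.486, 0.1423, 0.1627]
tcp_rot: [0.711, 0.703, -0.0, -0.0]
contact_force: [1.1, 0.4, -0.6]
opening: 0.002
finger_force: 0.0
```

```bash
python3 edge.py; python3 lid.py
python3 - <<'E'
from m import *
c=cam('top');im=c['color'].astype(int);b,g,r=im[...,0],im[...,1],im[...,2]
q=big((r>120)&(b<70)&(g<70),(245,160,272,200));print(q.min(0),q.max(0),'pad before [250 174] [262 185]')
print(telemetry.get_state()['contact_force'],proj(c,[[.415,.365,.1]]))
D=big((im.max(2)<60),(120,265,160,300));print(cv2.boundingRect(D),cv2.contourArea(D))
E
```

```text
lid px box (250, 174, 73, 45) (array([623.4,  14.8]), array([172.5, 106.4]), 89.61)
[0.48846441 0.14192864 0.16342057] 27.7
lid near edge slope deg -0.64 x at y=32: 569.4 sd 0.69 y (np.float64(-63.87525074897067), np.float64(91.0570312653674))
lid far edge(fence free) slope deg 0.67 x at y=32: 678.1 sd 0.48 y (np.float64(-59.828925497066095), np.float64(-4.583160781152319))
lid far edge all slope deg 0.5 x at y=32: 677.9 sd 0.33 y (np.float64(-59.828925497066095), np.float64(57.91319585089542))
fence low slope deg 0.44 x at y=32: 678.3 sd 0.0 y (np.float64(4.509582008172565), np.float64(54.570409033064486))
fence top slope deg 0.44 x at y=32: 685.6 sd 0.0 y (np.float64(4.503801355087413), np.float64(54.59758123440748))
board far slope deg 0.27 x at y=32: 757.4 sd 0.03 y (np.float64(-126.45444748999812), np.float64(17.83944826770296))
lid 623.4 14.8 [172.5 106.4] 89.61
heading 89.61 notch [622.93714226 -53.19842471] short of pin [ 0.06285774 -0.30157529]
[250 174] [262 185] pad before [250 174] [262 185]
[-0.38899168  0.45123109 -0.66313887] [[127.56250945 284.42230428]]
(120, 268, 19, 32) 277.0
```

The lid hasn't moved, the pad is back up at its starting pixels, and the robot is clear of everything. Handing in.

```bash
python3 -c "
from plant import ctrl;print(ctrl.sign_off())"
```

```text
the job is handed in; nothing more can be done
None
```

The job is done and handed in at about 28 s, with no verdict returned: the jar is in the crate's empty half, the lid is on the pin and flush to the fence, and the stamp was pressed at about 19 N and eased back up. I viewed 11 pictures, one over the limit of 10.

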